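Dock the gas cartridge of the bench torch

ROBOT

A 6-joint arm with a two-finger parallel gripper is mounted at the origin on the work surface. World frame = base frame: x ahead of the robot, y to its left, z up, the work surface at z = 0. Lengths are in m, angles in rad, forces in N, time in s.
With the tool pointing down it reaches from about 0.4 to 0.925 m from the base axis. Payload 12.5 kg.
Tool frame: the origin (TCP) lies midway between the tips of the shut fingers; the grasp point (between the pads) lies robot.pinch_z behind it (robot.pinch_z is the distance from the TCP to the grasp point, in m); z points along the fingers, y is the line along which they close (so a half turn about z gives the same grasp; the last joint's range is limited). The gripper opens to 95 mm and grips with 3 to 60 N. Pads are 20 mm wide; open, the fingers measure 119 mm over their backs; the gripper's body (75 mm by 180 mm) begins 59 mm behind the grasp point.
Start: joints at [1.079, 0.491, 1.559, -0, 1.092, -0.106], TCP at [0.235, 0.579, 0.189] pointing down, gripper open.
Joint ranges: [-3.1, 3.1], [-0.84, 2.19], [0.05, 2.79], [-1.13, 4.28], [0.06, 2.93], [-2.69, 2.69]. Speed limits (rad/s): [2.22, 2.22, 2.79, 3.14, 3.14, 3.14].

INTERFACE

Orientations are given as [roll, pitch, yaw] about the fixed x, y, z axes, in that order (R = Rz(yaw) Ry(pitch) Rx(roll)).
In Python, from plant import robot, get_image, spot_in, outline_of gives the robot as it stands. The module is installed in compiled form; this text tells all that it offers.
- The arm moves only by the tool play_rows, never from a script. Its argument "commands" is text: rows parted by semicolons, each of 7 numbers parted by spaces: the turn, a rotation vector about the tool's x, y, z as a fraction of full scale, then the shift along the tool's x, y, z as a fraction of full scale, then the finger opening in mm, from 0 to 95.1. In form: rx ry rz tx ty tz hand; .... A call has exactly 8 rows; each row is the pose to reach, as a shift and turn from the pose commanded when the call began, along the tool's axes at that moment, turning the shorter way round; what a row does not reach only later rows make up. Full scale, the value 1, is 1000 mm for a shift and pi rad for a turn. A row lasts 1/8 s, in which the tool goes at most 62.5 mm and 10.7 degrees, less where a joint would pass 70% of its speed; a pose out of reach is approached as far as the arm can. A call with a number of a shift or a turn outside -1 to 1 is refused whole. A call with a gripper value outside its range is refused whole. The fingers move at their own pace and stop on an object; the grip force is fixed at half the most. Time passes only in rows, so rows that repeat a pose let the fingers close, or fill a call up. It gives the time, the measured TCP pose, the force, the opening and the grip force at its end, in the units of the state.
- robot.state(): the state, without advancing time (a new reading comes with each control period).
- get_image(name): name is "scene" or "top" or "wrist"; returns a dict with "image" (400x640x3 uint8, blue, green, red), "vertical_fov" (degrees; the focal length in pixels is half the picture's height over the tangent of half this angle, whatever the lens; pixels are square), "cx", "cy" (the principal point, pixels), "k1" (the pictures are not rectified: a ray, as slopes to the right and down, at radius r is drawn at 1 + k1 r^2 times it, then the intrinsics apply), "R" (3x3) and "t" (3): a world point X has camera coordinates R X + t; the wrist camera has in their place "T_tool_cam" (4x4, takes a point from camera to tool coordinates, whose origin is the TCP and whose axes are the flange's). Camera axes: x right, y down, z forward; pixel columns grow to the right and rows downward; lengths in m; the calibration is good to about 2 mm. A picture is of the moment at which its call begins: read the wrist's pose just before it. There is no depth.
- robot.finish_job(): hands the job in; it is judged then, once.
Trained networks look in the newest picture that a camera, given by its name, has taken for a name from the list of things; names that differ only in an ending like _2 or _b are one class to them, and where a whole thing is asked for, a point or a joint stands for the part that bears it (a point fixed in the world has none). Each returns a list of dicts, best first, with "conf" (0 to 1); they miss things now and then, are a little off and sometimes report something else, mostly with a low value. They report only what shows in the picture. A call takes as long as a camera call.
- spot_in(thing, camera): "extent" ([centre column, centre row, width, height] in pixels, round what is visible of it).
- outline_of(thing, camera): "pixels" (400x640 bool, what is visible of it) and "extent" ([centre column, centre row, width, height] in pixels, round what is visible of it).
The state is a dict: "time_s": time; "joint_pos": joint angles; "joint_velocities": joint speeds; "tau": joint torques, N m; "position": TCP position; "eef_rot": TCP orientation; "wrist_force": force on the tool from outside, world axes, zero at the start; "torque": the same for the moment, N m; "grip_width": finger opening in m; "finger_force": force on a finger pad.
Only numpy, scipy, OpenCV 4.12 (cv2) and the standard library are available. Lean on these libraries where they do the work, as an engineer would, in place of code of your own. Each camera call takes 0.05 s, during which the arm holds its last target. There are 200 camera calls.

TASK

Slide the tall, narrow gas cartridge upright along the bench into the dock, under the overhanging regulator head, and press it gently but definitely home against the dock's rear stop (only the light push of a fingertip or two, it must not be rammed); do not lift it or let it tip, so push it low down. Then slide the dock's gate fully shut behind it by the upright post, let go, and leave the other things on the bench where they stand.

Things in the scene. Friction and masses are not known exactly. Their poses are not given: they have to be found in the camera images.
- cartridge_mid (a point): The gas cartridge: a plain aluminium cylinder, 52 dia, tall and narrow (190 high with its brass valve on top; straight wall up to 150), standing loose on the bench, 0.25 to 0.55 kg. This point is on its axis, half-way up (95 above the bench); z is its axis, up.
- cartridge_foot (a point): Centre of the cartridge's underside, on the bench. Pushed at about 20 above the bench it slides, with 1 to 5 N; pushed above roughly 40 it can topple. With a vertical gripper the gripper's body would strike the tall cartridge, so lean the tool back by 30 to 40 degrees, fingertips forward; two fingertips some 20 to 24 apart cradle the round wall.
- dock: The dock, fixed on the bench. Origin on the bench, on the bay's centre line; x points into the bay (the way to push), y left, z up. The bench is the bay's floor. A rear stop, 36 high, has its face between x = 26 and 46: its setting differs each time, is locked and not reported, so feel for it (seated axis at x = 0 to 20). It is rigid: 4 to 12 N above the sliding friction is home, over 18 N is ramming.
- bay_mouth (a point): Centre of the bay's mouth on the bench, at dock x = -26. Two guides, 36 high, have inner faces at y = +-30 from x = -8 to +62 and flare out to y = +-40 at the mouth. In front of the mouth the bench is free, save that the gate crosses at x = -28.5 to -34.5 when shut.
- dock_head (a point): Centre of the underside of the brass regulator head, 36 dia, which overhangs the seat 208 above the bench (dock x = 10, y = 0). An arm holds it from a column at dock x = 60, y = -85, 253 high.
- gate_post (a point): The upright post of the gate: a round pin 14 dia, top 82 above the bench, free above the gate's top edge at 38; this point is on its axis, 60 above the bench. In the dock's frame it lies at x = -31.5, y = 146 less the gate's travel; at 82 when shut. Free all round for pushing it along the dock's -y or pinching it.
- gate_guide (a point): Top of the fixed guide that the gate's blade runs through, 48 above the bench, at dock x = -31.5, y = 48 to 62. The blade (6 thick, from 10 to 38 high) reaches 100 from the post towards the bay and passes 2.5 to 22.5 behind a seated cartridge; one that stands out blocks it.
- gate (a joint): travel of the gate in m: 0 fully open, 0.064 fully shut (rigid end stop); it moves along the dock's -y, stays where it is left, friction about 3 N. Starts nearly open (0 to 0.008).
- short_can: bystander: a short upright can, 52 dia, 99 high; origin at the centre of its underside
- wide_bottle: bystander: a wide amber bottle, 72 dia, 120 high; origin at the centre of its underside
- jar: bystander: a squat jar, 60 dia, 60 high; origin at the centre of its underside
- model: bystander: a white plaster jaw model lying flat, 56 x 60, 32 high; origin at the centre of its underside
- brush: bystander: a brush about 170 long, lying on the bench, under 25 high; origin near its middle
- silicone_block: bystander: a low green block, 50 x 65, 30 high; origin at the centre of its underside

How it is judged:
By the outcome, as a careful person would: the job done as asked, in the order asked, and still so for the second after the job is handed in, with the robot touching nothing.
It also fails if it takes over 64 s, if anything falls off the work surface, if the arm or the gripper's body presses on something with over 40 N, if the wrist force passes 120 N, or if a joint passes its speed limit or range.

## Working session

There is one attempt and no reset: what is moved stays moved. The work goes in short steps, Python scripts to look and compute and a tool call to move; the robot and the scene stay as the last step left them, time stands still between calls to the robot, and variables do not carry over. Pictures are saved under pics/ and viewed, at most 10 in all, crops included, and the job is handed in when it is done.

Besides the shell and the picture viewer there is one more tool, called after "Emit:" as name(argument=value, ...), one argument or row to a line, values as JSON. play_rows: Moves the arm, as the interface text tells. Shift numbers are shares of 1000 mm and turn numbers shares of pi rad, none past 1 either way. Its arguments: {"type":"object","properties":{"commands":{"type":"string"}},"required":["commands"]}

```bash
mkdir -p pics
cat > h.py <<'E'
import numpy as np, cv2
from plant import robot,get_image,spot_in,outline_of
def K(c):
    f=200/np.tan(np.radians(c['vertical_fov'])/2); return f
def ray(c,u,v):
    f=K(c); d=np.array([(u-c['cx'])/f,(v-c['cy'])/f]); s=d.copy()
    for _ in range(20): s=d/(1+c['k1']*(s@s))
    r=c['R'].T@np.array([s[0],s[1],1.]); o=-c['R'].T@c['t']; return o,r
def atz(c,u,v,z):
    o,r=ray(c,u,v); return o+r*(z-o[2])/r[2]
def proj(c,X):
    p=np.asarray(c['R'])@np.asarray(X)+c['t']; s=p[:2]/p[2]; s=s*(1+c['k1']*(s@s)); return s*K(c)+[c['cx'],c['cy']]
def cam(n):
    c=get_image(n)
    for k in('R','t'):
        if k in c:c[k]=np.array(c[k])
    return c
E
python3 - <<'E'
from h import *
print(robot.state(), robot.pinch_z)
for n in('scene','top'):
    c=cam(n); cv2.imwrite(f'pics/{n}0.png',c['image'])
    print(n,c['vertical_fov'],c['k1'],(-c['R'].T@c['t']).round(3),c['R'].round(3).tolist())
    for t in('cartridge_mid','dock','bay_mouth','gate_post','gate_guide','dock_head','gate','short_can','wide_bottle','jar','model','brush','silicone_block'):
        for s in spot_in(t,n)[:2]: print(t,np.round(s['extent'],1),round(s['conf'],2), atz(c,s['extent'][0],s['extent'][1],0.).round(3))
E
```

```text
{'time_s': 0.0, 'joint_pos': array([ 1.07937551e+00,  4.91567962e-01,  1.55945992e+00,  6.43285275e-07,
        1.09170472e+00, -1.05597447e-01]), 'joint_velocities': array([ 0.0008768 , -0.00077856,  0.00088036, -0.00054068, -0.00136277,
        0.0004545 ]), 'tau': array([-2.47695170e-03, -6.12673616e+01, -2.58168054e+01,  6.90575852e-02,
        4.84452350e-02, -1.20375644e-04]), 'position': array([0.23504616, 0.57881727, 0.18865294]), 'eef_rot': array([-3.14045912e+00, -1.20719022e-04,  2.75576892e+00]), 'wrist_force': array([ 1.27839813, -0.28797553, -0.37914053]), 'torque': array([-0.04201241,  0.00321196, -0.02989159]), 'finger_force': 0.0, 'grip_width': 0.09526009353566094} 0.0188
scene 56.44646611876915 0.0127491727671512 [ 1.197 -0.29   0.917] [[0.461, 0.887, -0.014], [0.664, -0.355, -0.658], [-0.589, 0.294, -0.753]]
cartridge_mid [283.6 189.9  19.3  52.4] 0.63 [0.421 0.006 0.   ]
dock [312.4 232.9  90.9 100.8] 0.73 [0.619 0.009 0.   ]
bay_mouth [310.4 233.6  86.9  96.5] 0.76 [0.619 0.002 0.   ]
gate_post [324.9 216.5  32.7  26. ] 0.67 [0.582 0.072 0.   ]
gate_post [425.6 1
[... 1082 characters left out ...]
89 [ 0.679 -0.006  0.   ]
dock_head [326.4 167.6  98.7  47.4] 0.64 [ 0.691 -0.006  0.   ]
gate [301.4 187.2  22.4   6.5] 0.4 [0.622 0.077 0.   ]
short_can [442.6 243.8  22.6  19.5] 0.56 [ 0.441 -0.406  0.   ]
short_can [331.9 222.8  15.8  20.4] 0.29 [ 0.504 -0.029  0.   ]
wide_bottle [205.8 208.6  25.7  21.6] 0.87 [0.541 0.399 0.   ]
jar [325.4 172.2  97.9  41.5] 0.51 [ 0.675 -0.003  0.   ]
jar [271.9 216.   18.4  47.6] 0.36 [0.522 0.174 0.   ]
model [386.  207.9  17.3  18.2] 0.85 [ 0.558 -0.211  0.   ]
brush [273.4 217.1  21.2  50.8] 0.74 [0.518 0.168 0.   ]
silicone_block [210.7 169.1  20.   24.1] 0.69 [0.677 0.389 0.   ]
silicone_block [324.6 173.2  99.1  38.4] 0.37 [ 0.672 -0.     0.   ]
```

View pics/scene0.png

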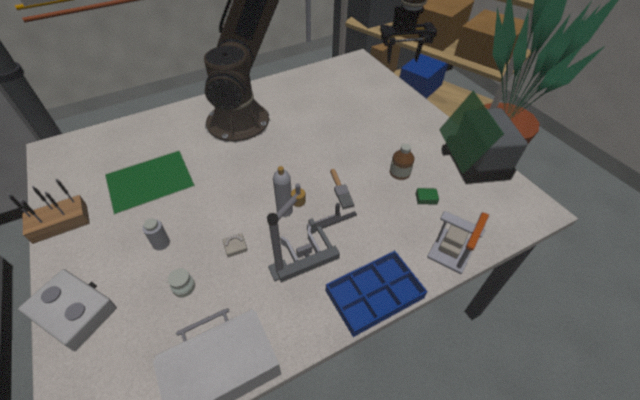

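View pics/top0.png

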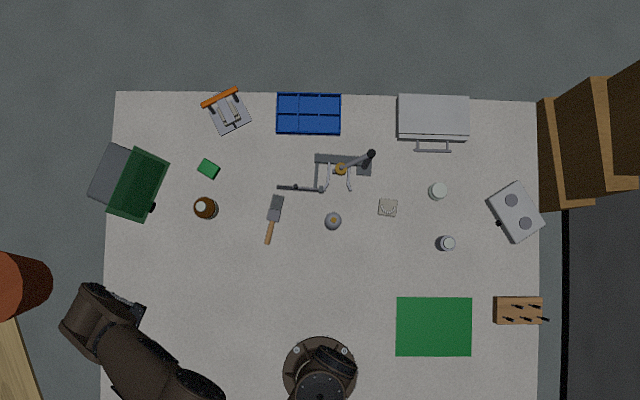

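The scene shows the cartridge at (283,190) before the dock (312,233), its gate to the left at (340,212). The top picture shows the cartridge at (333,221), the dock at (335,172) and the post near (295,187). I'll enlarge both.

Run:
```python
import cv2
a=cv2.imread('pics/top0.png')[140:240,260:400]; cv2.imwrite('pics/topc.png',cv2.resize(a,None,fx=5.7,fy=5.7,interpolation=cv2.INTER_CUBIC))
a=cv2.imread('pics/scene0.png')[160:284,250:370]; cv2.imwrite('pics/scenec.png',cv2.resize(a,None,fx=4.8,fy=4.8,interpolation=cv2.INTER_CUBIC))
```

```text
(no output)
```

View pics/topc.png

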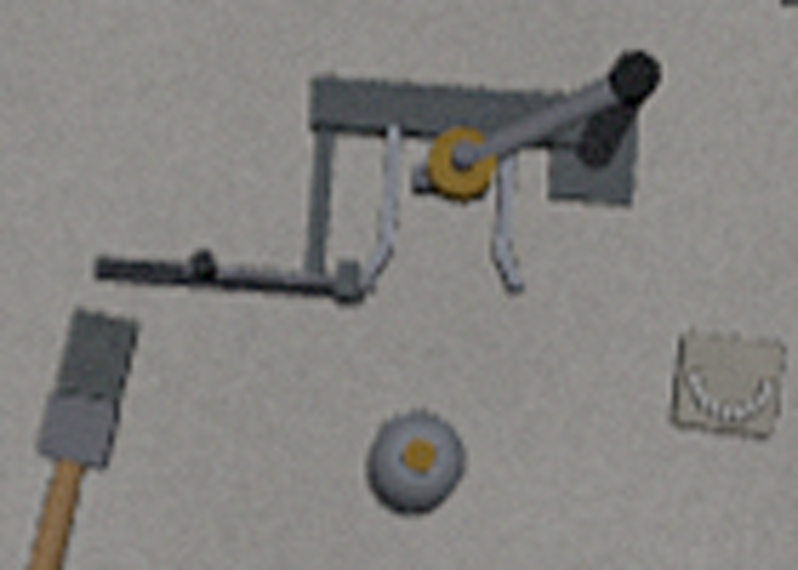

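View pics/scenec.png

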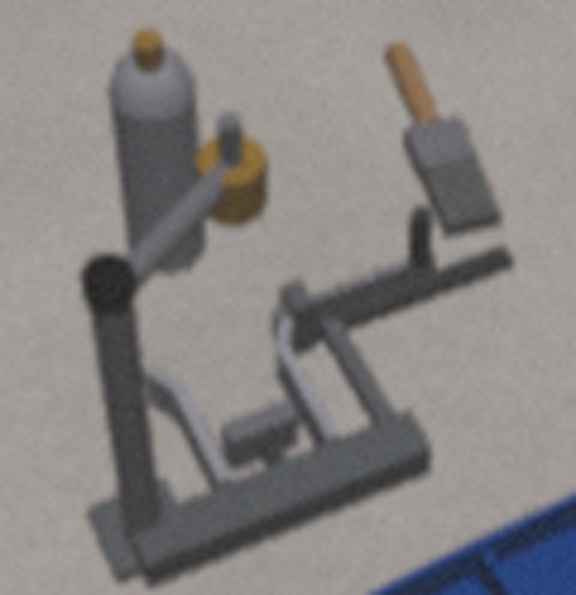

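The crops show, in the top view, column top (635,75), head (462,160), gate-guide top (349,272), post top (203,253), right guide tip (515,285) and valve (418,455). In the scene view they show column top (108,280), guide top (294,290), post top (421,210), head underside (235,205) and valve top (148,35). I'll fit the poses from these.

Run:
```python
from h import *
from scipy.optimize import least_squares
T=cam('top');S=cam('scene')
tp=lambda x,y:np.array([260+(x+.5)/5.7-.5,140+(y+.5)/5.7-.5])
sp=lambda x,y:np.array([250+(x+.5)/4.8-.5,160+(y+.5)/4.8-.5])
# obs: cam,pix,dock pt (q flag)
O=[(T,tp(635,75),(60,-85,253),0,'colT'),(T,tp(349,272),(-31.5,55,48),0,'guideT'),(T,tp(203,253),(-31.5,146,82),1,'postT'),
(T,tp(515,285),(-26,-42.5,36),0,'tipRT'),(T,tp(460,163),(10,0,235),0,'headT'),
(S,sp(108,280),(60,-85,253),0,'colS'),(S,sp(294,288),(-31.5,55,48),0,'guideS'),(S,sp(421,210),(-31.5,146,82),1,'postS'),(S,sp(235,207),(10,0,208),0,'headS'),(S,sp(152,374),(-26,-42.5,36),0,'tipRS')]
def w(p,P,q):
    P=np.array(P)/1000.; 
    if q:P=P-[0,p[3],0]
    c,s=np.cos(p[2]),np.sin(p[2]); return np.array([p[0]+c*P[0]-s*P[1],p[1]+s*P[0]+c*P[1],P[2]])
f=lambda p:np.concatenate([proj(c,w(p,P,q))-u for c,u,P,q,_ in O])
r=least_squares(f,[.65,0,0,.004],loss='soft_l1'); print(r.x.round(4)); 
for o,e in zip(O,f(r.x).reshape(-1,2).round(1)):print(o[4],e)
print('cov mm',np.sqrt(np.diag(np.linalg.inv(r.jac.T@r.jac))).round(4))
g=lambda p:np.concatenate([proj(T,[p[0],p[1],.19])-tp(419,454),proj(S,[p[0],p[1],.19])-sp(148,34)])
q=least_squares(g,[.5,0]);print(q.x.round(4),g(q.x).round(1))
# silhouette fit of both (outline)
for c,n in((T,'top'),(S,'scene')):
    for o in outline_of('cartridge_mid',n)[:1]: print(n,o['conf'],np.round(o['extent'],1))
p=r.x; d=q.x-p[:2];c,s=np.cos(p[2]),np.sin(p[2]); print('cart in dock',[c*d[0]+s*d[1],-s*d[0]+c*d[1]])
for P in((-26,0,0),(-31.5,146,60),(10,0,208)): print(P,w(p,P,P[1]>100).round(4))
```

```text
[ 0.6418 -0.0459 -0.0435  0.0074]
colT [ 0.3 -0.4]
guideT [0.2 1.3]
postT [0.  1.6]
tipRT [ 0.5 -0.2]
headT [ 0.6 -0. ]
colS [ 0.2 -0.7]
guideS [0.9 1.9]
postS [0.4 1.2]
headS [-0.1 -0.5]
tipRS [ 0.6 -0.3]
cov mm [0.0013 0.0012 0.0166 0.0029]
[ 0.5019 -0.0276] [-0.1  0.7  0.2  0.8]
top 0.77 [331.6 221.4  19.4  24.6]
scene 0.97 [281.9 190.9  17.3  50.7]
cart in dock [np.float64(-0.14058858964786455), np.float64(0.012211610480394465)]
(-26, 0, 0) [ 0.6158 -0.0448  0.    ]
(-31.5, 146, 60) [0.6164 0.0939 0.06  ]
(10, 0, 208) [ 0.6518 -0.0463  0.208 ]
```

```bash
cat >> h.py <<'E'
from scipy.spatial.transform import Rotation as Ro
D=[.6418,-.0459,-.0435]  # dock x,y,yaw
def d2w(P,D=None):
    D=D or globals()['D']; c,s=np.cos(D[2]),np.sin(D[2]); return np.array([D[0]+c*P[0]-s*P[1],D[1]+s*P[0]+c*P[1],P[2]])
def w2d(X):
    c,s=np.cos(D[2]),np.sin(D[2]); d=np.asarray(X[:2])-D[:2]; return np.array([c*d[0]+s*d[1],-s*d[0]+c*d[1],X[2]])
def rot(lean,psi):
    a=lean;z=np.array([np.sin(a)*np.cos(psi),np.sin(a)*np.sin(psi),-np.cos(a)]);y=np.array([-np.sin(psi),np.cos(psi),0]);return np.stack([np.cross(y,z),y,z],1)
def rel(P,R,base=None):
    s=robot.state(); p0,R0=base or (s['position'],Ro.from_euler('xyz',s['eef_rot']).as_matrix())
    v=Ro.from_matrix(R0.T@R).as_rotvec()/np.pi; t=R0.T@(np.asarray(P)-p0); return v.round(4),t.round(4)
def wcam():
    s=robot.state(); c=get_image('wrist'); M=np.eye(4);M[:3,:3]=Ro.from_euler('xyz',s['eef_rot']).as_matrix();M[:3,3]=s['position']
    W=M@np.array(c['T_tool_cam']); c['R']=W[:3,:3].T; c['t']=-c['R']@W[:3,3]; return c
E
python3 - <<'E'
from h import *
c=wcam(); print(np.round(c['T_tool_cam'],3).tolist(),c['vertical_fov'],c['k1'])
R=rot(np.radians(35),D[2])
for P in ([.40,-.02,.25],):
    print(rel(P,R))
    M=np.eye(4);M[:3,:3]=R;M[:3,3]=P;W=M@np.array(c['T_tool_cam']);c['R']=W[:3,:3].T; c['t']=-c['R']@W[:3,3]
    for X in ([.502,-.028,0],[.502,-.028,.19],d2w([30,0,36][:0] or [.03,0,.036]),d2w([-.03,.14,.08]),d2w([.01,0,.208])): print(proj(c,X).round(0))
E
```

```text
[[-0.0, -0.967, -0.256, 0.073], [1.0, 0.0, -0.001, 0.001], [0.001, -0.256, 0.967, -0.195], [0.0, 0.0, 0.0, 1.0]] 66.34775703951541 -0.05868614642787703
(array([-0.0332, -0.1925, -0.1055]), array([-0.3781, -0.493 , -0.0608]))
[317. 127.]
[316. 237.]
[311. 217.]
[399. 216.]
[309. 306.]
```

Run:
```python
from h import *
print(rel([.50,0.02,.30],rot(0,D[2])))
```

```text
(array([ 0.   ,  0.   , -0.109]), array([-0.4557, -0.4183, -0.1107]))
```

Emit:
play_rows(
  commands="0 0 -0.01 -0.04 -0.04 -0.05 22; 0 0 -0.02 -0.09 -0.085 -0.08 22; 0 0 -0.03 -0.13 -0.125 -0.11 22; 0 0 -0.045 -0.17 -0.165 -0.11 22; 0 0 -0.06 -0.21 -0.205 -0.11 22; 0 0 -0.07 -0.25 -0.245 -0.11 22; 0 0 -0.085 -0.29 -0.285 -0.11 22; 0 0 -0.1 -0.33 -0.325 -0.11 22",
)

```text
time_s: 2.65
position: [0.4191, 0.1518, 0.2996]
eef_rot: [3.141, 0.001, 3.071]
wrist_force: [0.7, 0.7, 0.8]
grip_width: 0.0238
finger_force: 0.0
```

Run:
```python
from h import *
s=robot.state();print(s['time_s'],s['position'],s['eef_rot'],s['joint_pos'],s['wrist_force'])
print(rel([.50,0.02,.30],rot(0,D[2])))
```

```text
2.65 [0.41906953 0.15179781 0.29956687] [3.14128708e+00 8.90527106e-04 3.07125291e+00] [ 1.99089486e-01  1.19171471e-01  1.80455558e+00  6.13055524e-05
  1.21692587e+00 -1.30138845e+00] [0.69106127 0.72051632 0.82681724]
(array([ 0.0001,  0.0003, -0.0085]), array([-0.09  , -0.1258, -0.0004]))
```

Emit:
play_rows(
  commands="0 0 -0.002 -0.02 -0.03 0 22; 0 0 -0.004 -0.045 -0.06 0 22; 0 0 -0.0085 -0.07 -0.095 0 22; 0 0 -0.0085 -0.09 -0.125 0 22; 0 0 -0.0085 -0.09 -0.125 0 22; 0 0 -0.0085 -0.09 -0.125 0 22; 0 0 -0.0085 -0.09 -0.125 0 22; 0 0 -0.0085 -0.09 -0.125 0 22",
)

```text
time_s: 3.65
position: [0.4992, 0.0234, 0.2994]
eef_rot: [3.142, 0.0, 3.098]
wrist_force: [-0.3, 0.7, 1.0]
grip_width: 0.0222
finger_force: 0.0
```

Run:
```python
from h import *
import pickle
c=wcam(); s=robot.state();print(s['time_s'],s['position'],s['eef_rot'])
pickle.dump(c,open('w1.pkl','wb'))
im=cv2.rotate(c['image'],cv2.ROTATE_180)
for P in((-.026,.04,.036),(-.026,-.04,.036),(.062,.03,.036),(.062,-.03,.036),(.036,0,.036),(-.0315,.055,.048),(-.0315,.139,.082),(.01,0,.208),(.06,-.085,.253)):
    u=proj(c,d2w(P)); print(P,(639-u[0]).round(),(399-u[1]).round())
cv2.imwrite('pics/w1.png',cv2.resize(im,(800,500),interpolation=cv2.INTER_CUBIC))
```

```text
3.7 [0.4992362  0.02324038 0.29939244] [3.14152217e+00 3.45380534e-04 3.09764960e+00]
(-0.026, 0.04, 0.036) 334.0 158.0
(-0.026, -0.04, 0.036) 383.0 158.0
(0.062, 0.03, 0.036) 339.0 110.0
(0.062, -0.03, 0.036) 374.0 110.0
(0.036, 0, 0.036) 357.0 124.0
(-0.0315, 0.055, 0.048) 324.0 158.0
(-0.0315, 0.139, 0.082) 268.0 149.0
(0.01, 0, 0.208) 376.0 68.0
(0.06, -0.085, 0.253) 462.0 1.0
```

View pics/w1.png

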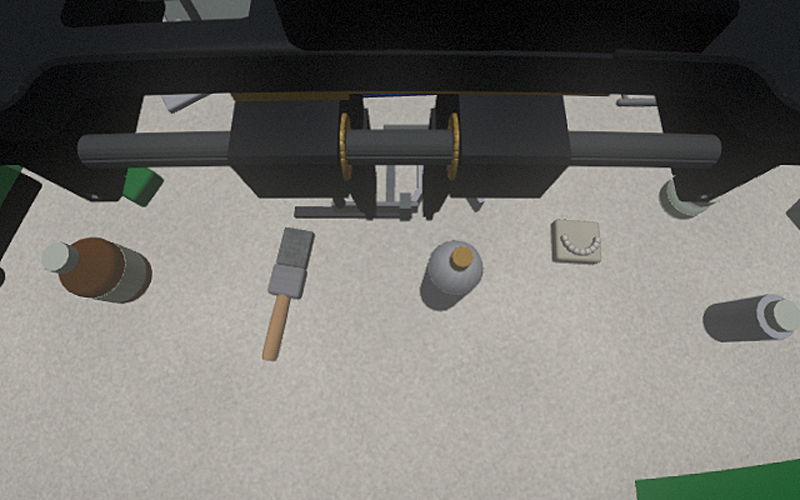

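The cartridge stands at (450,270) in the rotated view, and the dock is hidden behind the fingers. I'll go forward and look at the dock from close by.

Emit:
play_rows(
  commands="0 0 0 -0.04 0.02 -0.01 22; 0 0 0 -0.09 0.04 -0.02 22; 0 0 0 -0.14 0.06 -0.02 22; 0 0 0 -0.18 0.06 -0.02 22; 0 0 0 -0.18 0.06 -0.02 22; 0 0 0 -0.18 0.06 -0.02 22; 0 0 0 -0.18 0.06 -0.02 22; 0 0 0 -0.18 0.06 -0.02 22",
)

```text
time_s: 4.7
position: [0.6814, 0.0746, 0.32]
eef_rot: [3.141, 0.001, 3.097]
wrist_force: [-0.2, -0.7, -0.2]
grip_width: 0.0218
finger_force: 0.0
```

Run:
```python
from h import *
import pickle
c=wcam(); s=robot.state();print(s['time_s'],s['position'],s['eef_rot'])
pickle.dump(c,open('w2.pkl','wb'))
im=cv2.rotate(c['image'],cv2.ROTATE_180)
for P in((-.026,.04,.036),(-.026,-.04,.036),(.062,.03,.036),(.062,-.03,.036),(.036,0,.036),(-.0315,.055,.048),(-.0315,.139,.082),(.01,0,.208)):
    u=proj(c,d2w(P)); print(P,(639-u[0]).round(),(399-u[1]).round())
cv2.imwrite('pics/w2.png',cv2.resize(im[150:400,180:580],None,fx=2,fy=2,interpolation=cv2.INTER_CUBIC))
```

```text
4.75 [0.68153388 0.0745174  0.31992379] [3.14148767e+00 8.49607071e-04 3.09664109e+00]
(-0.026, 0.04, 0.036) 373.0 273.0
(-0.026, -0.04, 0.036) 425.0 272.0
(0.062, 0.03, 0.036) 377.0 216.0
(0.062, -0.03, 0.036) 414.0 216.0
(0.036, 0, 0.036) 397.0 233.0
(-0.0315, 0.055, 0.048) 365.0 276.0
(-0.0315, 0.139, 0.082) 307.0 276.0
(0.01, 0, 0.208) 439.0 232.0
```

View pics/w2.png

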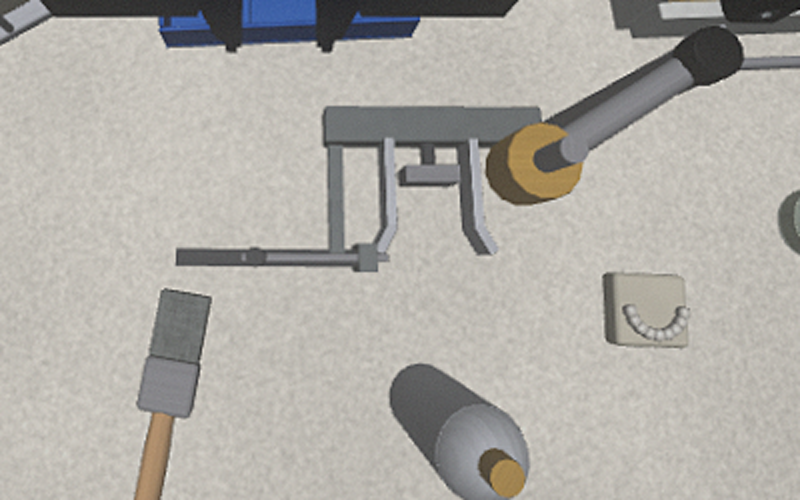

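Dock in clear sight: guides (390,140)–(490,252), stop block (430,174), gate guide (367,256), post (253,256). I'll zoom to read the stop face.

Run:
```python
import pickle,cv2
c=pickle.load(open('w2.pkl','rb')); im=cv2.rotate(c['image'],cv2.ROTATE_180)
cv2.imwrite('pics/w2c.png',cv2.resize(cv2.convertScaleAbs(im[210:290,300:434],alpha=1.3),None,fx=6,fy=6,interpolation=cv2.INTER_CUBIC))
```

```text
(no output)
```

View pics/w2c.png

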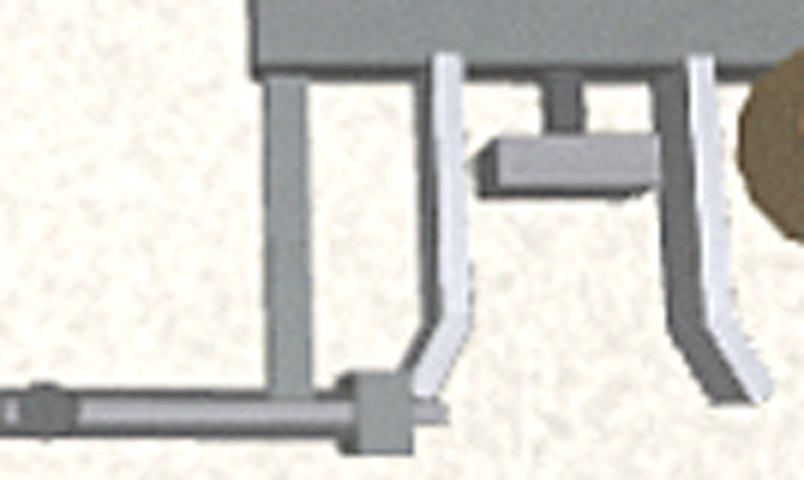

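Run:
```python
from h import *
import pickle
from scipy.optimize import least_squares
W=pickle.load(open('w2.pkl','rb'))
px=lambda x,y:np.array([639-(300+(x+.5)/6-.5),399-(210+(y+.5)/6-.5)])
O=[((687,55),(62,-30,36)),((705,322),(-8,-30,36)),((745,400),(-26,-40,36)),((463,55),(62,30,36)),((470,325),(-8,30,36)),((437,392),(-26,40,36)),((413,413),(-31.5,48,48)),((357,413),(-31.5,62,48))]
f=lambda p:np.concatenate([(proj(W,d2w(np.array(P)/1000,list(p)))-px(*u)) for u,P in O])
r=least_squares(f,[.64,-.046,-.04],loss='soft_l1');p=list(r.x);print(r.x.round(4));print(f(p).reshape(-1,2).round(1).tolist())
import h; h.D=p
for n,u,z in(('stop',(498,187),.036),('stop',(660,187),.036),('stopbot',(570,196),0.),('post',(45,411),.082),('bladeend',(445,410),.038)):
    print(n,(w2d(atz(W,*px(*u),z))*1000).round(1))
# cartridge from w2 (crop2): valve top centre, outline base
q=lambda x,y:(639-(180+x/2),399-(150+y/2))
print('valve',atz(W,*q(508,478),.19),'shoulder',atz(W,*q(480,453),.15))
W1=pickle.load(open('w1.pkl','rb')); print('valve w1',atz(W1,639-461/1.25,399-257/1.25,.19))
```

```text
[ 0.6378 -0.0446 -0.0588]
[[-0.0, -0.4], [0.2, -0.3], [-0.2, 0.8], [-0.1, 0.0], [-0.4, 0.5], [0.2, -0.2], [0.1, -0.2], [0.2, -0.1]]
stop [26.8 22.2 36. ]
stop [ 27.2 -20.6  36. ]
stopbot [29.2 -5.6  0. ]
post [-32.1 137.7  82. ]
bladeend [-30.2  38.1  38. ]
valve [ 0.50060137 -0.0284332   0.19      ] shoulder [ 0.50106229 -0.02748865  0.15      ]
valve w1 [ 0.49956139 -0.02705075  0.19      ]
```

```bash
sed -i 's/^D=.*/D=[.6378,-.0446,-.0588]/' h.py
python3 - <<'E'
from h import *
print(w2d([.5005,-.0278,0]))
P=d2w([-.205,.0087,.0143]);R=rot(np.radians(35),D[2]);print(P)
print(rel(P+[0,0,.286],R)); print(R.T@[0,0,-.286])
E
```

```text
[-0.13804999  0.00870238  0.        ]
[ 0.43366555 -0.02386798  0.0143    ]
(array([ 0.0014, -0.1942,  0.0043]), array([ 0.2432, -0.1094,  0.0194]))
[0.16404286 0.         0.23427748]
```

Emit:
play_rows(
  commands="0 0 0 0.05 -0.02 0 22; 0 0 0 0.1 -0.04 0.005 22; 0 0 0 0.15 -0.06 0.01 22; 0.001 -0.05 0.001 0.2 -0.08 0.015 22; 0.001 -0.1 0.002 0.243 -0.1 0.019 22; 0.001 -0.15 0.004 0.243 -0.109 0.019 22; 0.0014 -0.1942 0.0043 0.243 -0.1094 0.0194 22; 0.0014 -0.1942 0.0043 0.243 -0.1094 0.0194 22",
)

```text
time_s: 5.75
position: [0.4325, -0.0237, 0.2997]
eef_rot: [3.141, 0.61, 3.081]
wrist_force: [0.6, -0.6, 0.5]
grip_width: 0.0224
finger_force: 0.0
```

Emit:
play_rows(
  commands="0 0 0 0.03 0 0.043 22; 0 0 0 0.06 0 0.086 22; 0 0 0 0.09 0 0.128 22; 0 0 0 0.115 0 0.164 22; 0 0 0 0.135 0 0.193 22; 0 0 0 0.15 0 0.214 22; 0 0 0 0.157 0 0.224 22; 0 0 0 0.157 0 0.224 22",
)

```text
time_s: 6.75
position: [0.4553, -0.0069, 0.1475]
eef_rot: [-3.129, 0.535, 3.079]
wrist_force: [0.3, -0.8, -1.2]
grip_width: 0.0222
finger_force: 0.0
```

Run:
```python
from h import *
s=robot.state();print(s['time_s'],s['position'],w2d(s['position']),s['joint_pos'].round(3))
P=d2w([-.205,.0087,.0143]);R=rot(np.radians(35),D[2]);print(rel(P,R))
print('fwd',R.T@(d2w([.01,0,0])-d2w([0,0,0])))
```

```text
6.75 [ 0.45526691 -0.00687374  0.1474961 ] [-0.18443466  0.0269343   0.1474961 ] [-0.197  0.192  2.381  0.999  0.066 -2.684]
(array([-0.0048, -0.0241, -0.001 ]), array([ 0.0856, -0.017 ,  0.1043]))
fwd [-8.19152044e-03 -5.59026760e-19  5.73576436e-03]
```

```bash
cat > kin.py <<'E'
import numpy as np
from scipy.optimize import least_squares
from scipy.spatial.transform import Rotation as Ro
lo=np.array([-3.1,-.84,.05,-1.13,.06,-2.69]);hi=np.array([3.1,2.19,2.79,4.28,2.93,2.69])
E_=lambda a,t:Ro.from_euler(a,t).as_matrix()
def fk(q,g):
    a1,h,L2,L3,e,L6=g
    A=E_('z',q[0]);B=A@E_('y',q[1]);C=B@E_('y',q[2]);R=C@E_('z',q[3])@E_('y',q[4])@E_('z',q[5])@E_('z',np.pi/2)
    return A@[a1,0,h]+B@[0,0,L2]+C@[e,0,L3]+R@[0,0,L6],R
def ik(P,R,g,q0):
    f=lambda q:np.concatenate([10*(fk(q,g)[0]-P),Ro.from_matrix(fk(q,g)[1].T@R).as_rotvec()])
    r=least_squares(f,np.clip(q0,lo+1e-3,hi-1e-3),bounds=(lo,hi)); return r.x,np.abs(r.fun).max()
E
python3 - <<'E'
from h import *; from kin import *
s=robot.state()
S=[([1.07937551,.491567962,1.55945992,0,1.09170472,-.105597447],[.23504616,.57881727,.18865294],[-3.14045912,-1.2e-4,2.75576892]),
([.199089486,.119171471,1.80455558,6e-5,1.21692587,-1.30138845],[.41906953,.15179781,.29956687],[3.14128708,8.9e-4,3.07125291]),
(s['joint_pos'],s['position'],s['eef_rot'])]
for q,p,r in S: print('rot err',Ro.from_matrix(fk(q,np.zeros(6))[1].T@Ro.from_euler('xyz',r).as_matrix()).as_rotvec().round(3))
pr=np.array([.0,.35,.4,.4,0,.25])
f=lambda g:np.concatenate([1e3*(fk(q,g)[0]-p) for q,p,r in S]+[.1*(g-pr)])
r=least_squares(f,pr);g=r.x;print(g.round(4),r.fun[:9].round(2));np.save('g.npy',g)
E
```

```text
rot err [-0. -0.  0.]
rot err [-0.  0.  0.]
rot err [ 0. -0. -0.]
[-0.2821  1.0224  0.6936  0.7977  0.2998  0.8347] [ 54.34 -38.13 -23.93  18.13 -63.54  19.73  -4.35 -35.94   4.2 ]
```

```bash
sed -i 's/a1,h,L2,L3,e,L6=g/a1,h,L2,L3,e,L6,d=g/; s/A@\[a1,0,h\]/A@[a1,d,h]/' kin.py
python3 - <<'E'
from h import *; from kin import *
s=robot.state()
S=[([1.07937551,.491567962,1.55945992,0,1.09170472,-.105597447],[.23504616,.57881727,.18865294],0),
([.199089486,.119171471,1.80455558,6e-5,1.21692587,-1.30138845],[.41906953,.15179781,.29956687],0),
(s['joint_pos'],s['position'],0)]
pr=np.array([.0,.35,.4,.4,0,.25,.06])
f=lambda g:np.concatenate([1e3*(fk(q,g)[0]-p) for q,p,r in S]+[.3*(g-pr)])
r=least_squares(f,pr);g=r.x;print(g.round(4),r.fun[:9].round(2),np.linalg.svd(r.jac[:9])[1].round(1));np.save('g.npy',g)
for lean in(25,30,35):
  for x in(.433,.45,.48,.52,.56,.6):
    for q4 in(0,1.5,3.1):
      R=rot(np.radians(lean),D[2]);q,e=ik(np.array([x,-.024,.0143]),R,g,np.array([-.1,.4,2,q4,.3,-1.5+ -q4]))
      if e<3e-3: print(lean,x,q.round(2),round(e,4))
E
```

```text
[-0.      0.1967  0.5868  0.411   0.0431  0.2973  0.0659] [-0. -0.  0.  0. -0. -0.  0.  0. -0.] [3356.4 2478.2 1732.3  641.2  374.1  200.7   35.9]
```

```bash
cat >> kin.py <<'E'
g=np.load('g.npy')
rng=np.random.default_rng(0)
def sols(P,R,n=25,tol=3e-3):
    out=[]
    for _ in range(n):
        q0=lo+(hi-lo)*rng.random(6); q0[0]=rng.uniform(-.6,.6);q0[1]=rng.uniform(-.5,1);q0[2]=rng.uniform(1,2.7)
        q,e=ik(P,R,g,q0)
        if e<tol and not any(np.abs(q-o).max()<.05 for o in out): out.append(q)
    return out
E
python3 - <<'E'
from h import *; from kin import *
for flip in(0,1):
 for lean in(25,35):
  for x in(.433,.5,.6):
      R=rot(np.radians(lean),D[2])@E_('z',np.pi*flip)
      print(flip,lean,x,[q.round(2).tolist() for q in sols(np.array([x,-.024,.0143]),R)])
E
```

```text
0 25 0.433 [[-0.27, 0.55, 2.5, 2.88, 0.35, 1.63]]
0 25 0.5 [[-0.22, 0.56, 2.34, 2.79, 0.2, 1.76]]
0 25 0.6 []
0 35 0.433 [[-0.31, 0.67, 2.64, 2.94, 0.77, 1.51]]
0 35 0.5 [[-0.24, 0.63, 2.46, 2.94, 0.56, 1.59]]
0 35 0.6 [[-0.19, 0.65, 2.22, 2.92, 0.34, 1.68]]
1 25 0.433 [[-0.27, 0.55, 2.5, 2.88, 0.35, -1.52]]
1 25 0.5 [[-0.22, 0.56, 2.34, 2.79, 0.2, -1.38]]
1 25 0.6 []
1 35 0.433 [[-0.31, 0.67, 2.64, 2.94, 0.77, -1.63]]
1 35 0.5 [[-0.24, 0.63, 2.46, 2.94, 0.56, -1.55]]
1 35 0.6 [[-0.19, 0.65, 2.22, 2.92, 0.34, -1.47]]
```

Run:
```python
from h import *; from kin import *
for lean in(35,40):
  for x,z in((.42,.08),(.42,.15),(.42,.25),(.433,.0143),(.61,.0143)):
      R=rot(np.radians(lean),D[2])@E_('z',np.pi)
      print(lean,x,z,[q.round(2).tolist() for q in sols(np.array([x,-.024,z]),R,20)])
print(rel([.44,0,.27],rot(0,D[2])@E_('z',np.radians(70))))
```

```text
35 0.42 0.08 [[-0.32, 0.4, 2.61, 2.81, 0.48, -1.5]]
35 0.42 0.15 [[-0.32, 0.15, 2.51, 2.19, 0.18, -0.84]]
35 0.42 0.25 [[-0.32, -0.09, 2.33, 0.46, 0.35, 0.92]]
35 0.433 0.0143 [[-0.31, 0.67, 2.64, 2.94, 0.77, -1.63]]
35 0.61 0.0143 [[-0.18, 0.65, 2.19, 2.91, 0.32, -1.45]]
40 0.42 0.08 [[-0.35, 0.48, 2.68, 2.86, 0.71, -1.58]]
40 0.42 0.15 [[-0.35, 0.18, 2.57, 2.56, 0.34, -1.24]]
40 0.42 0.25 [[-0.35, -0.11, 2.39, 0.81, 0.25, 0.55]]
40 0.433 0.0143 [[-0.33, 0.78, 2.71, 2.94, 1.03, -1.67]]
40 0.61 0.0143 [[-0.19, 0.68, 2.25, 2.96, 0.49, -1.51]]
(array([0.1001, 0.151 , 0.3767]), array([-0.049 ,  0.0044, -0.1134]))
```

Emit:
play_rows(
  commands="0.01 0.02 0.04 -0.006 0 -0.014 22; 0.025 0.04 0.09 -0.012 0.001 -0.028 22; 0.04 0.06 0.14 -0.018 0.002 -0.042 22; 0.05 0.08 0.19 -0.024 0.003 -0.056 22; 0.065 0.1 0.24 -0.03 0.003 -0.07 22; 0.08 0.12 0.29 -0.036 0.004 -0.084 22; 0.09 0.136 0.34 -0.042 0.004 -0.098 22; 0.1 0.151 0.3767 -0.049 0.0044 -0.1134 22",
)

```text
time_s: 7.75
position: [0.4393, 0.0, 0.2707]
eef_rot: [3.067, 0.127, 2.179]
wrist_force: [-0.2, -0.5, -1.0]
grip_width: 0.022
finger_force: 0.0
```

Run:
```python
from h import *; from kin import *
s=robot.state();print(s['time_s'],s['position'],s['eef_rot'],s['joint_pos'].round(3),fk(s['joint_pos'],g)[0])
print(rel([.42,-.02,.27],rot(0,D[2])@E_('z',np.radians(150))))
```

```text
7.75 [4.39333011e-01 3.22022565e-05 2.70682100e-01] [3.06653011 0.12748347 2.17906227] [-0.12   0.073  1.947 -0.054  0.982 -0.706] [4.39333134e-01 3.23501020e-05 2.70682083e-01]
(array([0.0525, 0.0097, 0.5461]), array([-0.0053, -0.0273, -0.0007]))
```

Emit:
play_rows(
  commands="0.005 0.001 0.055 -0.001 -0.004 0 22; 0.01 0.002 0.11 -0.002 -0.008 0 22; 0.016 0.003 0.165 -0.003 -0.012 0 22; 0.021 0.004 0.22 -0.004 -0.016 0 22; 0.027 0.005 0.275 -0.005 -0.02 0 22; 0.032 0.006 0.33 -0.005 -0.024 0 22; 0.037 0.007 0.385 -0.005 -0.027 0 22; 0.043 0.008 0.44 -0.005 -0.027 0 22",
)

```text
time_s: 8.75
position: [0.4203, -0.02, 0.2685]
eef_rot: [3.112, 0.011, 0.797]
wrist_force: [0.1, -0.2, -0.4]
grip_width: 0.0219
finger_force: 0.0
```

Run:
```python
from h import *; from kin import *
s=robot.state();print(s['time_s'],s['position'],s['eef_rot'],s['joint_pos'].round(3))
print(rel([.42,-.02,.25],rot(np.radians(35),D[2])@E_('z',np.pi)))
```

```text
8.75 [ 0.42034635 -0.02001375  0.26850492] [3.11166233 0.01118587 0.79729805] [-0.186  0.099  1.914 -0.029  1.11   0.6  ]
(array([-0.073 ,  0.1815,  0.267 ]), array([-0.    , -0.0008,  0.0185]))
```

Emit:
play_rows(
  commands="-0.01 0.025 0.035 0 0 0.004 22; -0.02 0.05 0.075 0 0 0.008 22; -0.03 0.075 0.115 0 0 0.012 22; -0.04 0.1 0.15 0 0 0.018 22; -0.05 0.125 0.185 0 0 0.018 22; -0.06 0.15 0.22 0 0 0.018 22; -0.073 0.1815 0.267 0 -0.001 0.0185 22; -0.073 0.1815 0.267 0 -0.001 0.0185 22",
)

```text
time_s: 9.75
position: [0.419, -0.0191, 0.2493]
eef_rot: [3.142, -0.609, -0.052]
wrist_force: [0.4, -0.3, 0.4]
grip_width: 0.0222
finger_force: 0.0
```

Run:
```python
from h import *; from kin import *
s=robot.state();print(s['time_s'],s['position'],s['eef_rot'],s['joint_pos'].round(3))
R=rot(np.radians(35),D[2])@E_('z',np.pi)
for z in(.1,.0143):print(rel(d2w([-.205,.0087,z]),R))
```

```text
9.75 [ 0.4189509  -0.01907835  0.24929254] [ 3.14150939 -0.60945982 -0.05150731] [-0.309 -0.096  2.333  0.448  0.343  0.933]
(array([-0.0013,  0.0004,  0.0019]), array([-0.0732,  0.004 ,  0.131 ]))
(array([-0.0013,  0.0004,  0.0019]), array([-0.1223,  0.004 ,  0.2012]))
```

Descend slowly to z≈0.10, letting the wrist roll over.

Emit:
play_rows(
  commands="0 0 0 -0.01 0.001 0.018 22; 0 0 0 -0.02 0.001 0.035 22; 0 0 0 -0.029 0.002 0.052 22; 0 0 0 -0.038 0.002 0.068 22; 0 0 0 -0.047 0.003 0.084 22; 0 0 0 -0.056 0.003 0.1 22; -0.001 0 0.002 -0.065 0.004 0.116 22; -0.0013 0.0004 0.0019 -0.073 0.004 0.131 22",
)

```text
time_s: 10.75
position: [0.4388, -0.0104, 0.1263]
eef_rot: [-3.091, -0.621, -0.059]
wrist_force: [-0.5, -0.2, -0.3]
grip_width: 0.022
finger_force: 0.0
```

Run:
```python
from h import *; from kin import *
s=robot.state();print(s['time_s'],s['position'],s['eef_rot'],s['joint_pos'].round(3))
R=rot(np.radians(35),D[2])@E_('z',np.pi)
for z in(.1,.0143):print(rel(d2w([-.205,.0087,z]),R))
```

```text
10.75 [ 0.43877872 -0.01041462  0.12629857] [-3.0913026  -0.62075842 -0.05934557] [-0.307  0.249  2.511  2.401  0.287 -1.056]
(array([-0.0159, -0.0032, -0.0001]), array([-0.0188,  0.0147,  0.0182]))
(array([-0.0159, -0.0032, -0.0001]), array([-0.0686,  0.0182,  0.0878]))
```

Emit:
play_rows(
  commands="-0.008 -0.002 0 -0.019 0.0147 0.018 22; -0.0159 -0.0032 0 -0.019 0.0147 0.018 22; -0.0159 -0.0032 0 -0.03 0.0155 0.034 22; -0.0159 -0.0032 0 -0.043 0.0164 0.052 22; -0.0159 -0.0032 0 -0.056 0.0173 0.07 22; -0.0159 -0.0032 0 -0.0686 0.0182 0.0878 22; -0.0159 -0.0032 0 -0.0686 0.0182 0.0878 22; -0.0159 -0.0032 0 -0.0686 0.0182 0.0878 22",
)

```text
time_s: 11.75
position: [0.431, -0.0234, 0.0139]
eef_rot: [-3.14, -0.606, -0.063]
wrist_force: [-0.3, -0.1, -0.4]
grip_width: 0.022
finger_force: 0.0
```

Run:
```python
from h import *; from kin import *
c=wcam(); s=robot.state();print(s['time_s'],s['position'],s['eef_rot'],s['joint_pos'].round(3),w2d(s['position']))
R=rot(np.radians(35),D[2])@E_('z',np.pi)
print(rel(d2w([-.174,.0087,.0143]),R)); print(rel(d2w([-.08,.001,.0143]),R))
cv2.imwrite('pics/w3.png',c['image'])
```

```text
11.8 [ 0.43084961 -0.02338001  0.01419135] [-3.13993753 -0.60641857 -0.06282798] [-0.305  0.67   2.638  2.942  0.769 -1.626] [-0.20783975  0.00902164  0.01419135]
(array([ 0.0002,  0.0014, -0.0011]), array([0.0279, 0.0002, 0.0192]))
(array([ 0.0002,  0.0014, -0.0011]), array([0.1051, 0.0076, 0.0728]))
```

View pics/w3.png

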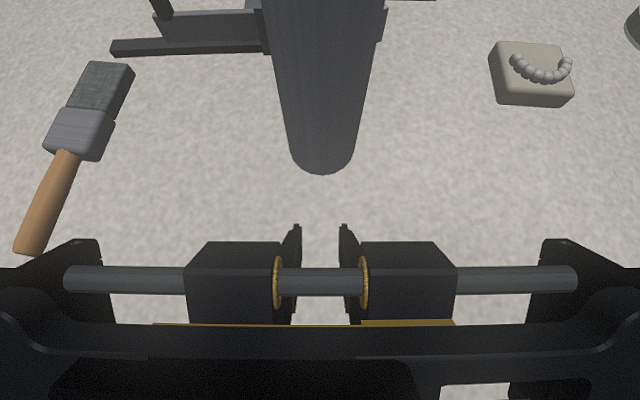

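Fingers are centred (column 320) right behind the cartridge foot (322,174). Now make contact and begin pushing.

Emit:
play_rows(
  commands="0 0.0014 -0.001 0.0082 0 0.0057 22; 0 0.0014 -0.001 0.0164 0 0.0115 22; 0 0.0014 -0.001 0.0246 0 0.0172 22; 0 0.0014 -0.001 0.0279 0 0.0195 22; 0 0.0014 -0.001 0.0311 0 0.0218 22; 0 0.0014 -0.001 0.0344 0.0003 0.0241 22; 0 0.0014 -0.001 0.0377 0.0006 0.0264 22; 0 0.0014 -0.001 0.041 0.0009 0.0287 22",
)

```text
time_s: 12.8
position: [0.4799, -0.0274, 0.0128]
eef_rot: [-3.141, -0.608, -0.061]
wrist_force: [0.3, 0.3, -0.7]
grip_width: 0.0218
finger_force: 0.0
```

Run:
```python
from h import *; from kin import *
s=robot.state();print(s['time_s'],w2d(s['position']),s['eef_rot'],s['wrist_force'])
R=rot(np.radians(35),D[2])@E_('z',np.pi)
print(rel(d2w([-.11,.004,.0143]),R))
```

```text
12.8 [-0.15868973  0.00793201  0.01275326] [-3.14144216 -0.60757258 -0.06052879] [ 0.25095435  0.25972968 -0.67119837]
(array([ 0.0003,  0.001 , -0.0005]), array([0.0409, 0.0039, 0.0265]))
```

Run:
```python
from h import *
c=wcam()
for o in outline_of('cartridge_mid','wrist')[:2]:
    m=o['pixels'];r,cc=np.nonzero(m);rb=r.max();print(o['conf'],np.round(o['extent'],1),rb,cc[r>=rb-1].mean(),w2d(atz(c,cc[r>=rb-1].mean(),rb+.5,0)))
s=robot.state();print(s['time_s'],s['wrist_force'],w2d(s['position']))
```

```text
0.86 [320.9 121.5 180.3 243. ] 237 322.6551724137931 [-0.1635659   0.00678895  0.        ]
12.9 [-0.34458368 -0.74291143 -0.04392556] [-0.15846807  0.0079024   0.01285831]
```

Run:
```python
from h import *
c=wcam(); s=robot.state()
cv2.imwrite('pics/w4.png',cv2.resize(c['image'][130:330,190:450],None,fx=3,fy=3,interpolation=cv2.INTER_CUBIC))
M=Ro.from_euler('xyz',s['eef_rot']).as_matrix()
for p in([0,0,0],[.01,.011,0],[.01,-.011,0]): print(proj(c,s['position']+M@np.array(p)))
print('rear foot if axis at -138',proj(c,d2w([-.164,.0087,0])), proj(c,d2w([-.164,.0087,.02])),s['position'],s['eef_rot'])
```

```text
[321.03357512 226.60941375]
[337.50941325 212.491914  ]
[304.59644315 212.48753587]
rear foot if axis at -138 [319.9261322  238.45168553] [319.95584363 231.61352083] [ 0.47979994 -0.0273313   0.01284612] [-3.14153516 -0.60798032 -0.06038614]
```

View pics/w4.png

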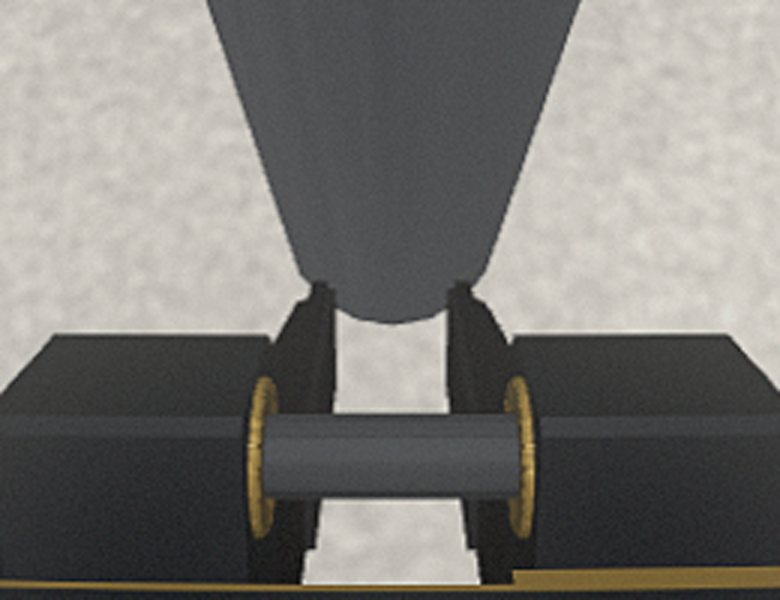

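The fingertips (297,225) and (343,225) are just reaching the flank of the cartridge, whose foot is at row 238. The tips are slimmer than I assumed, so contact is starting now. I'll raise them about 4 mm and push on.

Emit:
play_rows(
  commands="0 0.001 0 0.0024 0 -0.0034 22; 0 0.001 0 0.0065 0.0003 -0.0005 22; 0 0.001 0 0.0106 0.0007 0.0023 22; 0 0.001 0 0.0147 0.0011 0.0052 22; 0 0.001 0 0.0188 0.0015 0.0081 22; 0 0.001 0 0.0229 0.0019 0.0109 22; 0 0.001 0 0.027 0.0023 0.0138 22; 0 0.001 0 0.0311 0.0027 0.0167 22",
)

```text
time_s: 13.95
position: [0.5148, -0.0321, 0.0169]
eef_rot: [-3.141, -0.611, -0.06]
wrist_force: [-3.6, 1.3, 2.0]
grip_width: 0.0219
finger_force: 1.9
```

```bash
cat > st.py <<'E'
from h import *
c=wcam(); M=None
s=robot.state();print(s['time_s'],'tcp',w2d(s['position'])*1000,'rot',s['eef_rot'],'F',s['wrist_force'].round(1),'T',s['torque'].round(2))
for o in outline_of('cartridge_mid','wrist')[:1]:
    m=o['pixels'];r,cc=np.nonzero(m);rb=r.max();u=cc[r>=rb-1].mean();print(round(o['conf'],2),rb,u,'foot rear',w2d(atz(c,u,rb+.5,0))*1000)
    for z,row in((.15,10),):pass
E
python3 st.py
```

```text
14.0 tcp [-122.7287314     5.08778221   17.02743964] rot [ 3.14150995 -0.61188315 -0.06028545] F [-2.1  0.7  0.9] T [0.01 0.65 0.  ]
0.71 246 319.8666666666667 foot rear [-133.96658499    6.06325605    0.        ]
```

```bash
cat > st.py <<'E'
from h import *
c=wcam(); s=robot.state();print(s['time_s'],'tcp',(w2d(s['position'])*1000).round(1),'rot',s['eef_rot'].round(4),'F',s['wrist_force'].round(1),'T',s['torque'].round(2))
g=cv2.cvtColor(c['image'],cv2.COLOR_BGR2GRAY)
col=g[200:275,317:324].mean(1); d=np.diff(col); k=int(d.argmax()); r=200+k+1
print('edge row',r,d[k].round(0),'foot rear',(w2d(atz(c,320,r,0))*1000).round(1)); 
for rr in (20,60,100,140):
    row=g[rr].astype(float); d=np.abs(np.diff(cv2.GaussianBlur(row[None],(5,1),0)[0])); L=180+d[180:310].argmax();R=330+d[330:470].argmax();print(rr,L,R,(L+R)/2+.5,R-L)
E
python3 st.py
python3 - <<'E'
import sys;sys.path.insert(0,'.')
import cv2;g=cv2.imread('pics/w4.png',0);print(g[::12,390])
E
```

```text
14.1 tcp [-123.4    5.1   16.9] rot [-3.1416 -0.6116 -0.0604] F [-0.7 -0.2 -0.2] T [0.03 0.54 0.03]
edge row 246 83.0 foot rear [-133.1    5.9    0. ]
20 229 435 332.5 206
60 232 447 340.0 215
100 248 396 322.5 148
140 256 382 319.5 126
[ 74  77  76  76  75  77  78  77  77  79  79  79  75  76  80  79  80  80
  78  80  78  80  80  82  82  81  82 127 200 199 192 195 197 193 206  70
  79  85  85  77  75  51 209 198 202 199 187 188 192 101]
```

Emit:
play_rows(
  commands="0 0 0 0.0041 0.0004 0.0029 22; 0 0 0 0.0082 0.0008 0.0057 22; 0 0 0 0.0123 0.0012 0.0086 22; 0 0 0 0.0164 0.0016 0.0115 22; 0 0 0 0.0205 0.002 0.0143 22; 0 0 0 0.0246 0.0024 0.0172 22; 0 0 0 0.0287 0.0028 0.0201 22; 0 0 0 0.0328 0.0032 0.023 22",
)

```text
time_s: 15.1
position: [0.5546, -0.0378, 0.0169]
eef_rot: [-3.142, -0.611, -0.06]
wrist_force: [-4.3, 1.2, 1.5]
grip_width: 0.022
finger_force: 1.9
```

```bash
python3 st.py
```

```text
15.15 tcp [-82.7   1.8  17. ] rot [-3.1416 -0.6119 -0.0604] F [-2.   0.7  1.6] T [-0.01  0.74  0.1 ]
edge row 246 100.0 foot rear [-93.5   2.7   0. ]
20 235 422 329.0 187
60 222 445 334.0 223
100 223 449 336.5 226
140 218 392 305.5 174
```

Emit:
play_rows(
  commands="0 0 0 0.0041 0.0004 0.0029 22; 0 0 0 0.0082 0.0008 0.0057 22; 0 0 0 0.0123 0.0012 0.0086 22; 0 0 0 0.0164 0.0016 0.0115 22; 0 0 0 0.0205 0.0018 0.0143 22; 0 0 0 0.0246 0.0018 0.0172 22; 0 0 0 0.0287 0.0018 0.0201 22; 0 0 0 0.0315 0.0018 0.0221 22",
)

```text
time_s: 16.15
position: [0.5929, -0.0419, 0.0168]
eef_rot: [-3.142, -0.611, -0.06]
wrist_force: [-3.3, -1.1, 1.6]
grip_width: 0.0222
finger_force: 1.9
```

```bash
python3 st.py
python3 - <<'E'
from h import *
c=cam('wrist') if 0 else wcam()
im=c['image'];
cv2.imwrite('pics/w5.png',im)
E
```

```text
16.2 tcp [-44.6   0.1  16.9] rot [-3.1415 -0.6115 -0.0605] F [-3.  -0.2  0.8] T [0.06 0.84 0.03]
edge row 246 109.0 foot rear [-55.1   0.8   0. ]
20 235 442 339.0 207
60 232 462 347.5 230
100 215 451 333.5 236
140 236 452 344.5 216
```

Emit:
play_rows(
  commands="0 0 0 0.0023 0 0.0016 22; 0 0 0 0.0046 0 0.0032 22; 0 0 0 0.0069 0 0.0048 22; 0 0 0 0.0092 0 0.0064 22; 0 0 0 0.0115 0 0.008 22; 0 0 0 0.0138 0 0.0097 22; 0 0 0 0.0161 0 0.0113 22; 0 0 0 0.018 0 0.0126 22",
)

```text
time_s: 17.25
position: [0.6147, -0.0432, 0.0168]
eef_rot: [-3.142, -0.611, -0.06]
wrist_force: [-4.0, 0.6, 1.8]
grip_width: 0.0218
finger_force: 1.9
```

Emit:
play_rows(
  commands="0 0 0 0.0003 0 0.0002 22; 0 0 0 0.0006 0 0.0004 22; 0 0 0 0.0009 0 0.0006 22; 0 0 0 0.0012 0 0.0008 22; 0 0 0 0.0015 0 0.001 22; 0 0 0 0.0018 0 0.0013 22; 0 0 0 0.0021 0 0.0015 22; 0 0 0 0.0025 0 0.0017 22",
)

```text
time_s: 18.25
position: [0.6176, -0.0434, 0.0169]
eef_rot: [-3.141, -0.611, -0.06]
wrist_force: [-3.1, 0.1, 1.3]
grip_width: 0.022
finger_force: 1.8
```

```bash
python3 st.py
```

```text
18.3 tcp [-20.2   0.   16.9] rot [-3.1415 -0.611  -0.0604] F [-4.1  0.5  0.7] T [-0.04  0.83 -0.01]
edge row 246 108.0 foot rear [-30.4   0.8   0. ]
20 235 464 350.0 229
60 232 445 339.0 213
100 208 462 335.5 254
140 236 393 315.0 157
```

Emit:
play_rows(
  commands="0 0 0 0.0002 0 0.0001 22; 0 0 0 0.0004 0 0.0003 22; 0 0 0 0.0006 0 0.0004 22; 0 0 0 0.0008 0 0.0006 22; 0 0 0 0.001 0 0.0007 22; 0 0 0 0.0012 0 0.0009 22; 0 0 0 0.0012 0 0.0009 22; 0 0 0 0.0012 0 0.0009 22",
)

```text
time_s: 19.3
position: [0.6191, -0.0434, 0.0168]
eef_rot: [-3.141, -0.611, -0.06]
wrist_force: [-3.6, 0.1, 1.4]
grip_width: 0.0219
finger_force: 1.8
```

Emit:
play_rows(
  commands="0 0 0 0.0002 0 0.0001 22; 0 0 0 0.0004 0 0.0003 22; 0 0 0 0.0006 0 0.0004 22; 0 0 0 0.0008 0 0.0006 22; 0 0 0 0.001 0 0.0007 22; 0 0 0 0.001 0 0.0007 22; 0 0 0 0.001 0 0.0007 22; 0 0 0 0.001 0 0.0007 22",
)

```text
time_s: 20.3
position: [0.6203, -0.0435, 0.0168]
eef_rot: [-3.141, -0.611, -0.06]
wrist_force: [-4.0, -0.5, 1.6]
grip_width: 0.0222
finger_force: 1.8
```

Emit:
play_rows(
  commands="0 0 0 0.0002 0 0.0001 22; 0 0 0 0.0004 0 0.0003 22; 0 0 0 0.0006 0 0.0004 22; 0 0 0 0.0008 0 0.0006 22; 0 0 0 0.0008 0 0.0006 22; 0 0 0 0.0008 0 0.0006 22; 0 0 0 0.0008 0 0.0006 22; 0 0 0 0.0008 0 0.0006 22",
)

```text
time_s: 21.3
position: [0.6213, -0.0436, 0.0168]
eef_rot: [-3.141, -0.611, -0.06]
wrist_force: [-3.7, 0.6, 2.7]
grip_width: 0.0216
finger_force: 1.8
```

Emit:
play_rows(
  commands="0 0 0 0.0002 0 0.0001 22; 0 0 0 0.0004 0 0.0003 22; 0 0 0 0.0006 0 0.0004 22; 0 0 0 0.0008 0 0.0006 22; 0 0 0 0.0008 0 0.0006 22; 0 0 0 0.0008 0 0.0006 22; 0 0 0 0.0008 0 0.0006 22; 0 0 0 0.0008 0 0.0006 22",
)

```text
time_s: 22.3
position: [0.6223, -0.0436, 0.0168]
eef_rot: [-3.141, -0.611, -0.06]
wrist_force: [-4.0, -0.2, 1.9]
grip_width: 0.0217
finger_force: 1.9
```

Emit:
play_rows(
  commands="0 0 0 0.0002 0 0.0001 22; 0 0 0 0.0004 0 0.0003 22; 0 0 0 0.0006 0 0.0004 22; 0 0 0 0.0008 0 0.0006 22; 0 0 0 0.0008 0 0.0006 22; 0 0 0 0.0008 0 0.0006 22; 0 0 0 0.0008 0 0.0006 22; 0 0 0 0.0008 0 0.0006 22",
)

```text
time_s: 23.3
position: [0.6231, -0.0437, 0.0167]
eef_rot: [-3.141, -0.611, -0.06]
wrist_force: [-5.2, 0.9, 3.0]
grip_width: 0.022
finger_force: 2.4
```

Emit:
play_rows(
  commands="0 0 0 0.0001 0 0.0001 22; 0 0 0 0.0002 0 0.0001 22; 0 0 0 0.0003 0 0.0002 22; 0 0 0 0.0004 0 0.0003 22; 0 0 0 0.0004 0 0.0003 22; 0 0 0 0.0004 0 0.0003 22; 0 0 0 0.0004 0 0.0003 22; 0 0 0 0.0004 0 0.0003 22",
)

```text
time_s: 24.3
position: [0.6233, -0.0437, 0.0166]
eef_rot: [-3.142, -0.61, -0.06]
wrist_force: [-7.2, 1.2, 3.9]
grip_width: 0.0223
finger_force: 3.3
```

Emit:
play_rows(
  commands="0 0 0 0.0001 0 0.0001 22; 0 0 0 0.0002 0 0.0001 22; 0 0 0 0.0003 0 0.0002 22; 0 0 0 0.0004 0 0.0003 22; 0 0 0 0.0005 0 0.0004 22; 0 0 0 0.0005 0 0.0004 22; 0 0 0 0.0005 0 0.0004 22; 0 0 0 0.0005 0 0.0004 22",
)

```text
time_s: 25.3
position: [0.6235, -0.0437, 0.0165]
eef_rot: [-3.141, -0.609, -0.061]
wrist_force: [-9.3, -0.4, 6.4]
grip_width: 0.0219
finger_force: 4.6
```

Emit:
play_rows(
  commands="0 0 0 0.0001 0 0.0001 22; 0 0 0 0.0002 0 0.0001 22; 0 0 0 0.0003 0 0.0002 22; 0 0 0 0.0004 0 0.0003 22; 0 0 0 0.0004 0 0.0003 22; 0 0 0 0.0004 0 0.0003 22; 0 0 0 0.0004 0 0.0003 22; 0 0 0 0.0004 0 0.0003 22",
)

```text
time_s: 26.3
position: [0.6237, -0.0437, 0.0164]
eef_rot: [-3.141, -0.609, -0.061]
wrist_force: [-11.7, -0.1, 7.1]
grip_width: 0.0221
finger_force: 5.7
```

```bash
python3 st.py
python3 - <<'E'
from h import *; from kin import *
R=rot(np.radians(35),D[2])@E_('z',np.pi)
print(rel(d2w([-.13,0,.03]),R))
E
```

```text
26.35 tcp [-14.2   0.1  16.4] rot [-3.1415 -0.6088 -0.0606] F [-12.3   1.2   7. ] T [0.05 1.35 0.02]
edge row 246 87.0 foot rear [-24.4   0.9   0. ]
20 235 405 320.5 170
60 232 450 341.5 218
100 208 469 339.0 261
140 214 459 337.0 245
(array([ 0.0003,  0.0007, -0.0005]), array([-0.0872,  0.0003, -0.0774]))
```

Firmly home: about 8 N above sliding friction, at the distance the picture gave for the stop. Now straight back, then up.

Emit:
play_rows(
  commands="0 0 0 -0.0041 0 -0.0029 22; 0 0 0 -0.0123 0 -0.0086 22; 0 0 0 -0.0246 0 -0.0172 22; 0 0 0 -0.045 0 -0.0345 22; 0 0 0 -0.066 0 -0.056 22; 0 0 0 -0.0872 0 -0.0774 22; 0 0 0 -0.097 0 -0.133 22; 0 0 0 -0.097 0 -0.133 22",
)

```text
time_s: 27.35
position: [0.4672, -0.0341, 0.0717]
eef_rot: [3.141, -0.612, -0.061]
wrist_force: [0.5, 0.3, 0.7]
grip_width: 0.0222
finger_force: 0.0
```

```bash
python3 st.py
python3 - <<'E'
from h import *; from kin import *
R=rot(np.radians(35),D[2])@E_('z',np.pi)
print(robot.state()['joint_pos'].round(2),rel([.42,-.02,.25],R))
c=cam('scene');cv2.imwrite('pics/s2.png',c['image'])
for n in ('scene','top'):
    c=cam(n); X=proj(c,d2w([.0015,0,.19])); print(n,'valve expected',X.round(1),'foot',proj(c,d2w([.0015,0,0])).round(1),[np.round(o['extent'],1).tolist()+[round(o['conf'],2)] for o in spot_in('cartridge_mid',n)[:2]])
E
```

```text
27.4 tcp [-1.69e+02  1.00e-01  7.11e+01] rot [ 3.1411 -0.6135 -0.0607] F [0.7 0.1 0.3] T [ 0.    0.43 -0.04]
edge row 266 8.0 foot rear [-187.6    1.1    0. ]
20 244 411 328.0 167
60 260 372 316.5 112
100 292 368 330.5 76
140 286 460 373.5 174
[-0.3   0.45  2.5   2.8   0.42 -1.46] (array([ 0.0005, -0.0008, -0.0005]), array([ 0.0622, -0.0114, -0.1749]))
scene valve expected [297.1 203.3] foot [299.5 244.9] [[299.6, 228.8, 16.7, 45.7, 0.92]]
top valve expected [339.7 174.6] foot [337.4 182.9] [[338.5, 179.6, 17.4, 22.9, 0.78]]
```

Emit:
play_rows(
  commands="0 0 0 0.008 -0.001 -0.022 0; 0 0 0 0.016 -0.003 -0.044 0; 0 0 0 0.024 -0.005 -0.066 0; 0 0 0 0.032 -0.006 -0.088 0; 0 0 0 0.04 -0.008 -0.11 0; 0 0 0 0.048 -0.009 -0.132 0; 0 0 0 0.056 -0.01 -0.154 0; 0 0 0 0.062 -0.0114 -0.175 0",
)

```text
time_s: 28.65
position: [0.4418, -0.0066, 0.2116]
eef_rot: [-3.085, -0.633, -0.055]
wrist_force: [-0.3, 1.0, 0.2]
grip_width: 0.0002
finger_force: 0.0
```

Run:
```python
from h import *; from kin import *
s=robot.state();print(s['time_s'],s['position'],s['eef_rot'],s['joint_pos'].round(2),s['grip_width'])
R=rot(0,D[2])@E_('z',np.pi/2)
P=d2w([-.0315,.175,.19]);print(P,[q.round(2).tolist() for q in sols(P,R,15)])
print('hover via',rel([.45,.05,.25],R)); print(rel(P,R))
```

```text
28.65 [ 0.44180366 -0.00658639  0.21162338] [-3.08481801 -0.63292439 -0.05480142] [-0.3   0.02  2.38  0.99  0.24  0.39] 0.0002390008581333283
[0.61663851 0.13194869 0.19      ] [[0.11, 0.5, 1.54, 0.0, 1.1, 0.16]]
hover via (array([ 0.1433, -0.1712, -0.4747]), array([ 0.0268, -0.0584, -0.0247]))
(array([ 0.1433, -0.1712, -0.4747]), array([ 0.1218, -0.1411,  0.1244]))
```

Emit:
play_rows(
  commands="0.014 -0.017 -0.045 0.003 -0.006 -0.003 0; 0.029 -0.034 -0.095 0.006 -0.012 -0.006 0; 0.044 -0.052 -0.145 0.01 -0.02 -0.01 0; 0.059 -0.07 -0.195 0.014 -0.03 -0.014 0; 0.074 -0.088 -0.245 0.018 -0.04 -0.018 0; 0.089 -0.106 -0.295 0.022 -0.05 -0.022 0; 0.104 -0.124 -0.345 0.027 -0.058 -0.025 0; 0.119 -0.142 -0.395 0.027 -0.058 -0.025 0",
)

```text
time_s: 29.65
position: [0.4503, 0.0498, 0.2504]
eef_rot: [3.077, -0.097, 1.27]
wrist_force: [-0.4, -0.3, 0.4]
grip_width: 0.0006
finger_force: 0.0
```

Run:
```python
from h import *; from kin import *
s=robot.state();print(s['time_s'],s['position'],s['eef_rot'],s['joint_pos'].round(2))
R=rot(0,D[2])@E_('z',np.pi/2)
P=d2w([-.0315,.175,.19]);print(rel(P,R))
```

```text
29.65 [0.45034709 0.04975786 0.2504175 ] [ 3.07650762 -0.09698272  1.26971822] [-0.09  0.13  1.93  0.1   1.    0.17]
(array([ 0.0243, -0.0282, -0.078 ]), array([0.1214, 0.1294, 0.0811]))
```

Emit:
play_rows(
  commands="0.012 -0.014 -0.04 0.02 0.025 0.006 0; 0.024 -0.028 -0.078 0.045 0.05 0.02 0; 0.0243 -0.0282 -0.078 0.07 0.075 0.04 0; 0.0243 -0.0282 -0.078 0.095 0.1 0.06 0; 0.0243 -0.0282 -0.078 0.115 0.122 0.075 0; 0.0243 -0.0282 -0.078 0.1214 0.1294 0.0811 0; 0.0243 -0.0282 -0.078 0.1214 0.1294 0.0811 0; 0.0243 -0.0282 -0.078 0.1214 0.1294 0.0811 0",
)

```text
time_s: 30.65
position: [0.6163, 0.1303, 0.1914]
eef_rot: [3.139, -0.002, 1.506]
wrist_force: [-0.6, 0.1, -0.1]
grip_width: 0.0007
finger_force: 0.0
```

Run:
```python
from h import *; from kin import *
c=wcam();s=robot.state();print(s['time_s'],s['position'],s['eef_rot'],w2d(s['position']))
R=rot(0,D[2])@E_('z',np.pi/2)
print(rel(d2w([-.0315,.175,.05]),R)); print('R',Ro.from_euler('xyz',s['eef_rot']).as_matrix().round(3).tolist())
for X in([-.0315,.138,.082],[-.0315,.175,.038]): print(proj(c,d2w(X)))
cv2.imwrite('pics/w6.png',c['image'])
```

```text
30.7 [0.61637526 0.13026129 0.19161504] [ 3.13816092e+00 -1.60178187e-03  1.50566889e+00] [-0.03166363  0.17330005  0.19161504]
(array([ 0.0011, -0.0005, -0.002 ]), array([ 0.0015, -0.0003,  0.1416]))
R [[0.065, 0.998, 0.004], [0.998, -0.065, 0.001], [0.002, 0.003, -1.0]]
[320.58782411 223.98460005]
[320.17552309 181.15383084]
```

View pics/w6.png

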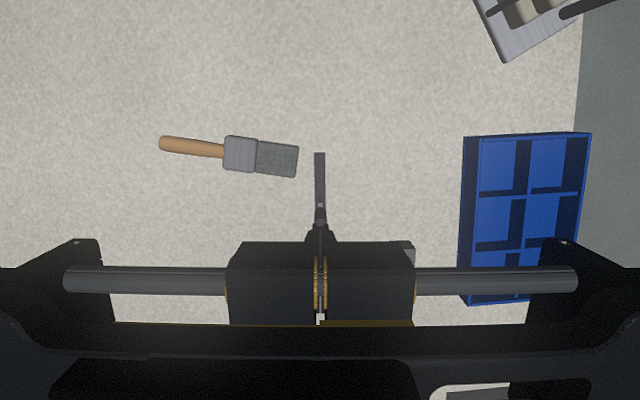

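The blade lies along column 320, right in line under the fingertips, with the post on the bay side. I'll go down, then push.

Emit:
play_rows(
  commands="0.001 -0.0005 -0.002 0 0 0.03 0; 0.001 -0.0005 -0.002 0.001 0 0.06 0; 0.001 -0.0005 -0.002 0.0015 0 0.09 0; 0.001 -0.0005 -0.002 0.0015 0 0.115 0; 0.001 -0.0005 -0.002 0.0015 0 0.13 0; 0.001 -0.0005 -0.002 0.0015 0 0.138 0; 0.001 -0.0005 -0.002 0.0015 0 0.1416 0; 0.001 -0.0005 -0.002 0.0015 0 0.1416 0",
)

```text
time_s: 31.7
position: [0.6176, 0.1323, 0.0498]
eef_rot: [3.141, -0.0, 1.512]
wrist_force: [-0.2, 0.7, -0.5]
grip_width: 0.0005
finger_force: 0.0
```

Emit:
play_rows(
  commands="0 0 0 -0.005 0 0 0; 0 0 0 -0.01 0 0 0; 0 0 0 -0.014 0 0 0; 0 0 0 -0.018 0 0 0; 0 0 0 -0.022 0 0 0; 0 0 0 -0.026 0 0 0; 0 0 0 -0.03 0 0 0; 0 0 0 -0.034 0 0 0",
)

```text
time_s: 32.7
position: [0.6156, 0.0982, 0.0494]
eef_rot: [3.141, -0.0, 1.512]
wrist_force: [0.2, 2.9, 0.3]
grip_width: 0.0006
finger_force: 1.3
```

Run:
```python
from h import *
s=robot.state();print(s['time_s'],w2d(s['position']),s['eef_rot'],s['wrist_force'])
```

```text
32.7 [-0.03059715  0.1412934   0.0493984 ] [ 3.14141281e+00 -7.13502647e-05  1.51228190e+00] [0.21606698 2.86071708 0.3365264 ]
```

Emit:
play_rows(
  commands="0 0 0 -0.005 0 0 0; 0 0 0 -0.01 0 0 0; 0 0 0 -0.015 0 0 0; 0 0 0 -0.02 0 0 0; 0 0 0 -0.025 0 0 0; 0 0 0 -0.03 0 0 0; 0 0 0 -0.034 0 0 0; 0 0 0 -0.036 0 0 0",
)

```text
time_s: 33.7
position: [0.6134, 0.0622, 0.0493]
eef_rot: [-3.142, 0.0, 1.512]
wrist_force: [1.9, 2.3, -0.3]
grip_width: 0.0005
finger_force: 1.2
```

Emit:
play_rows(
  commands="0 0 0 -0.0005 0 0 0; 0 0 0 -0.001 0 0 0; 0 0 0 -0.0015 0 0 0; 0 0 0 -0.002 0 0 0; 0 0 0 -0.0025 0 0 0; 0 0 0 -0.003 0 0 0; 0 0 0 -0.0035 0 0 0; 0 0 0 -0.004 0 0 0",
)

```text
time_s: 34.7
position: [0.6131, 0.0584, 0.0493]
eef_rot: [-3.141, 0.0, 1.512]
wrist_force: [1.7, 2.1, 0.1]
grip_width: 0.0006
finger_force: 1.2
```

Emit:
play_rows(
  commands="0 0 0 -0.0005 0 0 0; 0 0 0 -0.001 0 0 0; 0 0 0 -0.0015 0 0 0; 0 0 0 -0.002 0 0 0; 0 0 0 -0.0025 0 0 0; 0 0 0 -0.003 0 0 0; 0 0 0 -0.003 0 0 0; 0 0 0 -0.003 0 0 0",
)

```text
time_s: 35.7
position: [0.613, 0.056, 0.0494]
eef_rot: [3.142, -0.001, 1.512]
wrist_force: [2.0, 6.8, 1.1]
grip_width: 0.0006
finger_force: 3.1
```

Run:
```python
from h import *
s=robot.state();print(s['time_s'],w2d(s['position']),s['eef_rot'],s['wrist_force'])
```

```text
35.7 [-0.0306628   0.0989468   0.04937222] [ 3.14151395e+00 -6.13764322e-04  1.51214807e+00] [2.00470791 6.82992977 1.08414609]
```

Emit:
play_rows(
  commands="0 0 0 -0.0003 0 0 0; 0 0 0 -0.0006 0 0 0; 0 0 0 -0.0009 0 0 0; 0 0 0 -0.0012 0 0 0; 0 0 0 -0.0012 0 0 0; 0 0 0 -0.0012 0 0 0; 0 0 0 -0.0012 0 0 0; 0 0 0 -0.0012 0 0 0",
)

```text
time_s: 36.7
position: [0.613, 0.0557, 0.0494]
eef_rot: [3.141, -0.002, 1.512]
wrist_force: [2.2, 12.0, 1.4]
grip_width: 0.0007
finger_force: 6.1
```

Rigid end stop reached at the expected place. Back off along +y, rise, and check.

Emit:
play_rows(
  commands="0 0 0 0.003 0 0 0; 0 0 0 0.012 0 0 0; 0 0 0 0.03 0 0 0; 0 0 0 0.05 0 -0.01 0; 0 0 0 0.07 0 -0.06 0; 0 0 0 0.07 0 -0.11 0; 0 0 0 0.07 0 -0.15 0; 0 0 0 0.07 0 -0.15 0",
)

```text
time_s: 37.7
position: [0.618, 0.1256, 0.2033]
eef_rot: [3.136, -0.001, 1.513]
wrist_force: [0.1, 0.4, -0.0]
grip_width: 0.0002
finger_force: 0.0
```

Run:
```python
from h import *
s=robot.state();print(s['time_s'],w2d(s['position']),s['wrist_force'])
for n in('scene','top'):
    c=cam(n)
    print(n,'exp: cart mid',proj(c,d2w([.0015,0,.095])).round(1),'post top',proj(c,d2w([-.0315,.082,.082])).round(1))
    for t in('cartridge_mid','gate_post','gate','brush','model','jar','short_can','wide_bottle','silicone_block'): print(t,[(np.round(o['extent'],0).tolist(),round(o['conf'],2)) for o in spot_in(t,n)[:1]])
    # dark post search near expected top (contrast), and image diff vs start
    a=cv2.imread(f'pics/{n}0.png'); d=cv2.absdiff(a,c['image']).max(2); d=cv2.GaussianBlur(d,(5,5),0)>30
    k,_,st,_=cv2.connectedComponentsWithStats(d.astype(np.uint8)); print([r[:5].tolist() for r in st[1:] if r[4]>25])
```

```text
37.7 [-0.02971779  0.16872219  0.20328055] [ 0.12967054  0.42781142 -0.03191248]
scene exp: cart mid [298.4 225.6] post top [320.3 210.2]
cartridge_mid [([299.0, 228.0, 17.0, 49.0], 0.98)]
gate_post [([319.0, 219.0, 9.0, 22.0], 0.49)]
gate [([321.0, 219.0, 9.0, 15.0], 0.62)]
brush [([342.0, 190.0, 25.0, 39.0], 0.73)]
model [([237.0, 247.0, 22.0, 26.0], 0.56)]
jar [([182.0, 282.0, 24.0, 29.0], 0.84)]
short_can [([155.0, 234.0, 27.0, 34.0], 0.79)]
wide_bottle [([403.0, 160.0, 23.0, 38.0], 0.7)]
silicone_block [([427.0, 196.0, 25.0, 15.0], 0.55)]
[[217, 0, 49, 63, 1977], [249, 0, 149, 168, 10666], [341, 0, 8, 10, 54], [339, 0, 97, 62, 1888], [374, 43, 13, 8, 72], [192, 64, 46, 46, 477], [272, 165, 20, 47, 679], [318, 202, 24, 21, 230], [283, 206, 26, 45, 708]]
top exp: cart mid [338.5 179. ] post top [312.2 187.6]
cartridge_mid [([337.0, 180.0, 18.0, 25.0], 0.55)]
gate_post []
gate [([325.0, 188.0, 32.0, 3.0], 0.52)]
brush []
model [([386.0, 207.0, 18.0, 17.0], 0.88)]
jar [([438.0, 192.0, 19.0, 17.0], 0.54)]
short_can [([443.0, 244.0, 22.0, 17.0], 0.59)]
wide_bottle [([326.0, 188.0, 35.0, 9.0], 0.66)]
silicone_block [([211.0, 168.0, 17.0, 24.0], 0.5)]
[[58, 138, 276, 262, 30465], [327, 172, 20, 21, 256], [324, 212, 18, 20, 282], [335, 351, 19, 14, 114], [310, 356, 26, 9, 88], [295, 367, 7, 13, 47], [346, 373, 15, 27, 215]]
```

The cartridge is seated upright, the gate is shut across the mouth, the bystanders haven't moved, and the arm is clear.

```bash
python3 -c "
from plant import robot
print(robot.finish_job())"
```

```text
the job is handed in; nothing more can be done
None
```

The cartridge stands upright against the dock's rear stop, pressed home with about 8 N above sliding friction; the gate is pushed to its end stop, the arm is clear, the other things appear unmoved, and the job was handed in at about 38 s.

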